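Centre the brioche on its cake stand

ROBOT

A 6-joint arm with a two-finger parallel gripper is mounted at the origin on the work surface. World frame = base frame: x ahead of the robot, y to its left, z up, the work surface at z = 0. Lengths are in m, angles in rad, forces in N, time in s.
With the tool pointing down it reaches from about 0.35 to 0.975 m from the base axis. Payload 7.1 kg.
Tool frame: the origin (TCP) lies midway between the tips of the shut fingers; the grasp point (between the pads) lies 19 mm behind it; z points along the fingers, x is the direction in which the jaws open and shut, and the axes are right-handed (so a half turn about z gives the same grasp; the last joint's range is limited). The gripper opens to 88 mm and grips with 3 to 60 N. Pads are 20 mm wide; open, the fingers measure 115 mm over their backs; the gripper's body (75 mm by 178 mm) begins 61 mm behind the grasp point.
Start: joints at [-1.313, 0.423, 1.63, -0, 1.089, -0.019], TCP at [0.171, -0.601, 0.223] pointing down, gripper open.
Joint ranges: [-3, 3], [-0.9, 2.11], [0.09, 2.58], [-1.31, 4.45], [0.11, 2.69], [-2.54, 2.54]. Speed limits (rad/s): [2.39, 2.39, 3.01, 3.14, 3.14, 3.14].

INTERFACE

Orientations are given as a unit quaternion [w, x, y, z].
In Python, from station import move_pose, movel, movej, command_gripper, wait, inverse_kinematics, read_camera, camera_info, MotionError, job_done, get_time, get_joint_pos, get_qvel, get_effort, get_tcp_pos, get_ee_rot, get_ft_force, get_ft_torque, get_grip_width gives the robot as it stands. Calls block until the motion is done:
- move_pose(position, orientation): joint-space move of the TCP to a pose.
- movel(position, frame=None, v=0.15, until_force=None): straight line of the TCP; frame=None keeps the orientation; v is the mean speed in m/s. With until_force (N) it stops when the force on the tool has changed by that much, and returns True; else False.
- movej(angles): joint-space move.
- command_gripper(opening): opening from 0.0 (shut) to 1.0 (fully open); the grip force is fixed at half the most; returns when the fingers have stopped.
- wait(seconds).
- inverse_kinematics(position, orientation): joint angles nearest the present ones, or None.
- read_camera(name): name is "scene" or "top" or "wrist"; returns the picture (384x512x3 uint8, red, green, blue); there is no depth.
- camera_info(name): a dict with "intrinsics" (3x3 intrinsics, pixels), "T" (4x4, takes a point from camera to world coordinates); the wrist camera has in their place "tool_from_camera" (4x4, takes a point from camera to tool coordinates, whose origin is the TCP and whose axes are the tool frame's). Camera axes: x right, y up, looking along -z (the intrinsics and any distortion apply to the point x, -y, -z); pixel columns grow to the right and rows downward; lengths in m; the calibration is good to about 2 mm. A picture is of the moment at which its call begins: read the wrist's pose just before it. camera_info takes no time and is no camera call.
A pose or a line that the arm cannot do raises MotionError and nothing moves.
- job_done(): hands the job in, once; it reports no verdict.
Readings, each from a call of its own:
- get_time(): time.
- get_joint_pos(): joint angles.
- get_qvel(): joint speeds.
- get_effort(): joint torques, N m.
- get_tcp_pos(): TCP position.
- get_ee_rot(): TCP orientation.
- get_ft_force(): force on the tool from outside, world axes, zero at the start.
- get_ft_torque(): the same for the moment, N m.
- get_grip_width(): opening from 0.0 (shut) to 1.0 (fully open).
Only numpy, scipy, OpenCV 4.12 (cv2) and the standard library are available. Lean on these libraries where they do the work, as an engineer would, in place of code of your own. Each camera call takes 0.05 s, during which the arm holds its last target.

TASK

One of the two little brioches stands off-centre on its cake stand. With light taps or nudges of the fingertips from the side, centre it on the stand's plate to within 7 mm, so that the glass dome could go over it, and leave it standing there upright and at rest. Do not grip or lift it, tip it over or push it hard, do not shift its stand, and leave the other brioche and stand, the dome and the jar alone.

Things in the scene. Friction and masses are not known exactly. Their poses are not given: they have to be found in the camera images.
- brioche: To be centred: golden, round, fluted, small round head on top; rigid, 58 mm high, about 60 g. Origin: centre of its underside, z up. Flat foot only 32 mm wide; widest (66 mm) 22 mm above the foot, narrowing to the 27 mm head. Tips easily if touched high; at its widest height it slides under less than 1 N and stops when a slow push stops. Starts 18 to 30 mm off the stand's centre, any direction.
- stand_top (a point): Centre of the upper face of the plate that carries the brioche to be centred. The stand is white ceramic, 70 mm high, 0.9 kg, loose on the bench: a flat round plate without a rim, 100 mm in diameter and 8 mm thick, on a thin stem and a 90 mm round foot.
- stand: The stand of the brioche to be centred (see stand_top). Origin at the centre of its underside; its yaw means nothing.
- other_brioche: The other brioche, of the same shape, already centred on the other stand. Origin at the centre of its underside. To be left alone.
- other_stand: The other cake stand, the same as the first, 70 mm high. Origin at the centre of its underside. To be left alone.
- dome: Small clear glass dome with a ball knob, standing on the bench, 90 mm in diameter, 86 mm high with the knob. Origin at the centre of its underside. To be left alone.
- jar: Jam jar with a steel cap, 60 mm in diameter, 60 mm high. Origin at the centre of its underside. To be left alone.
Mind the look-alikes: they are no part of the job. Leave any blue look-alike of the stand alone. What is shaped like the brioche but green or purple is not meant.

How it is judged:
At the end, for the whole second after the job is handed in: The brioche stands upright (within 0.08 rad) and at rest on its stand's plate, its foot's centre within 7 mm of the plate's centre, and the stand is within 15 mm of where it was (horizontal distance between brioche and stand_top below 0.007 m and z of brioche in the frame of stand_top between -0.003 and 0.003 m and angle between brioche's own z axis and vertical below 0.08 rad and linear speed of brioche below 0.01 m/s and angular speed of brioche below 0.2 rad/s and angle between stand's own z axis and vertical below 0.05 rad and distance of stand from where it was at the start of the episode below 0.015 m); the robot touches nothing.
It fails at once if the brioche was lifted more than 8 mm off the plate or fell off it (z of brioche in the frame of stand_top above 0.008 m or z of brioche in the frame of stand_top below -0.01 m).
It fails at once if the brioche was tipped more than 0.4 rad (angle between brioche's own z axis and vertical above 0.4 rad).
It fails at once if the brioche was gripped or pushed hard (over 4 N) (contact force between the fingers and brioche above 4 N).
It fails at once if the stand was shifted more than 15 mm (distance of stand from where it was at the start of the episode above 0.015 m).
It fails at once if the other brioche or stand, the dome or the jar was disturbed (8, 10, 15, 15 mm) (distance of other_brioche from where it was at the start of the episode above 0.008 m or distance of other_stand from where it was at the start of the episode above 0.01 m or distance of any of dome, jar from where it was at the start of the episode above 0.015 m).
It also fails if it takes over 42 s, if anything falls off the work surface, if the arm or the gripper's body presses on something with over 40 N, if the wrist force passes 120 N, or if a joint passes its speed limit or range.

## Working session

There is one attempt and no reset: what is moved stays moved. The work goes in short steps, each a Python script; the robot and the scene stay as the last script left them, time stands still between calls to the robot, and variables do not carry over. Pictures are saved under pics/ and viewed, and the job is handed in when it is done.

```bash
ls; mkdir -p pics; python3 - <<'E'
from station import *
import cv2
for n in ["scene","top","wrist"]:
    im=read_camera(n); cv2.imwrite(f"pics/{n}0.png",im[:,:,::-1])
    print(n,camera_info(n))
print(get_time(),get_tcp_pos(),get_ee_rot())
E
```

```text
pics
scene {'intrinsics': array([[452.1440121 ,   0.        , 253.86346804],
       [  0.        , 452.1440121 , 192.07474516],
       [  0.        ,   0.        ,   1.        ]]), 'T': array([[-0.70445633, -0.60923842,  0.36410139,  0.86354125],
       [ 0.70974271, -0.60654414,  0.35828689,  0.39602359],
       [ 0.00256142,  0.51081578,  0.85968639,  0.85517215],
       [ 0.        ,  0.        ,  0.        ,  1.        ]])}
top {'intrinsics': array([[357.79874457,   0.        , 250.18054919],
       [  0.        , 357.79874457, 189.09601506],
       [  0.        ,   0.        ,   1.        ]]), 'T': array([[ 0.00658869,  0.9965992 , -0.08213789,  0.47684864],
       [-0.99924668,  0.00970311,  0.03757559,  0.09060884],
       [ 0.03824479,  0.08182844,  0.99591237,  0.84564959],
       [ 0.        ,  0.        ,  0.        ,  1.        ]])}
wrist {'intrinsics': array([[316.14363271,   0.        , 257.89526075],
       [  0.        , 316.14363271, 197.50427736],
       [  0.        ,   0.        ,   1.        ]]), 'tool_from_camera': array([[ 9.99999915e-01,  4.11872463e-04,  2.16964105e-06,
        -3.56659370e-04],
       [ 3.99989889e-04, -9.69866370e-01, -2.43637157e-01,
        -6.54132842e-02],
       [-9.82431739e-05,  2.43637137e-01, -9.69866453e-01,
        -1.61893302e-01],
       [ 0.00000000e+00,  0.00000000e+00,  0.00000000e+00,
         1.00000000e+00]])}
0.15 [ 0.17071977 -0.600801    0.22209382] [-3.51361050e-04  7.97897193e-01 -6.02793274e-01 -4.62942943e-04]
```

View pics/scene0.png

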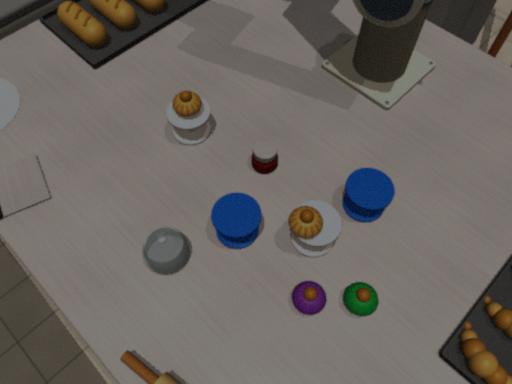

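View pics/top0.png

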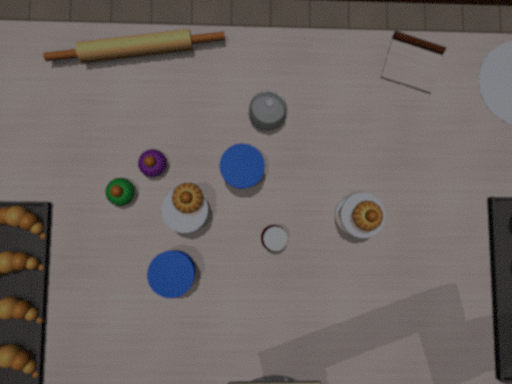

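Candidates in the top view are the golden brioche (188,197) on the stand at (186,211), the golden brioche (367,215) on the stand at (361,215), a purple one at (152,163) and a green one at (120,192). There are also blue stand look-alikes at (242,166) and (172,274). I'll measure both golden ones to confirm which is off-centre.

```bash
cat > h.py <<'E'
from station import *
import numpy as np, cv2
from scipy.optimize import least_squares
def ray(cam,uv,T=None):
    ci=camera_info(cam);K=ci["intrinsics"]; T=ci["T"] if T is None else T
    uv=np.atleast_2d(uv).astype(float)
    d=np.c_[(uv[:,0]-K[0,2])/K[0,0],-(uv[:,1]-K[1,2])/K[1,1],-np.ones(len(uv))]
    return T[:3,3],d@T[:3,:3].T
def toplane(cam,uv,z,T=None):
    o,d=ray(cam,uv,T); s=(z-o[2])/d[:,2]; return o+d*s[:,None]
def proj(cam,p,T=None):
    ci=camera_info(cam);K=ci["intrinsics"]; T=ci["T"] if T is None else T
    p=(np.atleast_2d(p)-T[:3,3])@T[:3,:3]
    return np.c_[K[0,2]+K[0,0]*p[:,0]/-p[:,2],K[1,2]+K[1,1]*p[:,1]/p[:,2]]
def wristT():
    from scipy.spatial.transform import Rotation as R
    p=get_tcp_pos();q=get_ee_rot()
    M=np.eye(4);M[:3,:3]=R.from_quat([q[1],q[2],q[3],q[0]]).as_matrix();M[:3,3]=p
    return M@camera_info("wrist")["tool_from_camera"]
def golden(im):
    h=cv2.cvtColor(im,cv2.COLOR_RGB2HSV)
    return cv2.inRange(h,(8,120,50),(28,255,255))
def circ(P,r=None):
    c=P.mean(0)
    if r is None:
        f=least_squares(lambda x:np.hypot(P[:,0]-x[0],P[:,1]-x[1])-x[2],[*c,.04],loss='soft_l1',f_scale=.001);return f.x,np.sqrt(np.mean(f.fun**2))
    f=least_squares(lambda x:np.hypot(P[:,0]-x[0],P[:,1]-x[1])-r,c,loss='soft_l1',f_scale=.001)
    return f.x,np.sqrt(np.mean(f.fun**2))
E
python3 - <<'E'
from h import *
for n,cs in [("top",[(188,205),(363,215)]),("scene",[(312,225),(188,112)])]:
    im=cv2.imread(f"pics/{n}0.png")
    o=[cv2.resize(im[v-32:v+32,u-32:u+32],(380,380),interpolation=cv2.INTER_CUBIC) for u,v in cs]
    cv2.imwrite(f"pics/{n}0c.png",np.hstack(o))
    rgb=im[:,:,::-1].copy(); h=cv2.cvtColor(rgb,cv2.COLOR_RGB2HSV)
    for u,v in cs:
        print(n,[ (h[y,x]).tolist() for x,y in [(u,v),(u-8,v-14),(u+8,v+14),(u+30,v+10)]])
E
```

```text
top [[17, 152, 124], [19, 146, 129], [115, 11, 137], [10, 24, 130]]
top [[26, 108, 128], [126, 9, 136], [15, 145, 86], [11, 28, 126]]
scene [[21, 164, 123], [15, 196, 95], [108, 10, 131], [15, 24, 126]]
scene [[16, 187, 90], [16, 205, 77], [105, 5, 112], [14, 23, 121]]
```

```bash
sleep 0
```

```text
(no output)
```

View pics/top0c.png

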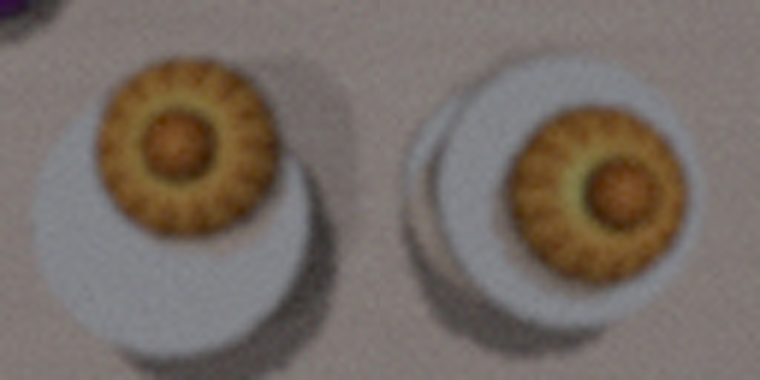

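View pics/scene0c.png

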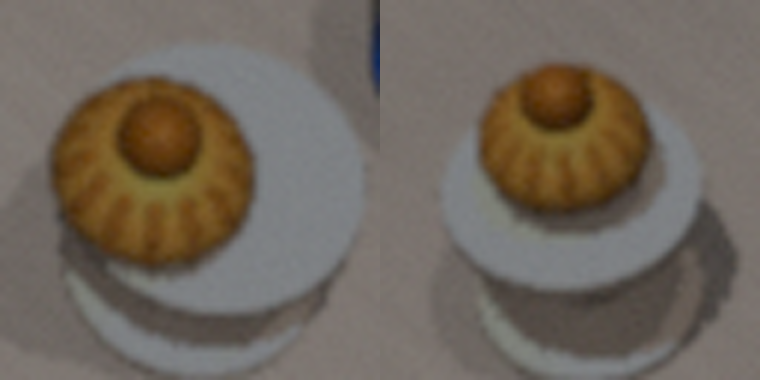

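The top crop shows the left brioche (188,197) clearly off its plate centre, towards +x. The right one is only parallax-shifted, so the left one is the target. Next I'll measure it.

```bash
cat >> h.py <<'E'
def seg(im,c,rad,cam,T=None,dbg=None):
    """im rgb, c pixel near target; returns brioche centre (equator plane z .092) and plate centre (z .070)"""
    h=cv2.cvtColor(cv2.GaussianBlur(im,(3,3),0),cv2.COLOR_RGB2HSV)
    b=cv2.GaussianBlur(im,(3,3),0).astype(int)
    roi=np.zeros(im.shape[:2],np.uint8);cv2.circle(roi,tuple(int(x) for x in c),int(rad),255,-1)
    g=cv2.inRange(h,(8,85,40),(30,255,255))&roi
    g=cv2.morphologyEx(g,cv2.MORPH_OPEN,np.ones((3,3),np.uint8))
    n,l,s,ce=cv2.connectedComponentsWithStats(g)
    k=1+np.argmax(s[1:,4]); g=(l==k).astype(np.uint8)*255
    gc=max(cv2.findContours(g,cv2.RETR_EXTERNAL,cv2.CHAIN_APPROX_NONE)[0],key=cv2.contourArea)[:,0]
    # plate: blue >= red and bright
    w=((b[:,:,2]-b[:,:,0]>=-1)&(h[:,:,2]>PV)&(h[:,:,1]<60)).astype(np.uint8)*255&roi
    w=cv2.morphologyEx(w,cv2.MORPH_OPEN,np.ones((3,3),np.uint8))
    n,l,s,ce=cv2.connectedComponentsWithStats(w)
    k=1+np.argmax(s[1:,4]); w=(l==k).astype(np.uint8)*255
    w=cv2.morphologyEx(w,cv2.MORPH_CLOSE,np.ones((5,5),np.uint8))
    wc=max(cv2.findContours(w,cv2.RETR_EXTERNAL,cv2.CHAIN_APPROX_NONE)[0],key=cv2.contourArea)[:,0]
    # keep plate contour points away from brioche
    dt=cv2.distanceTransform(255-g,cv2.DIST_L2,5)
    wc=wc[dt[wc[:,1],wc[:,0]]>4]
    return g,gc,w,wc
PV=90
E
cat > m0.py <<'E'
from h import *
for n,cs in [("top",[(188,205),(363,215)]),("scene",[(312,225),(188,112)])]:
    im=cv2.imread(f"pics/{n}0.png")[:,:,::-1].copy(); vis=im.copy()
    for c in cs:
        g,gc,w,wc=seg(im,c,32,n)
        B,br=circ(toplane(n,gc,.092)[:,:2]);P=toplane(n,wc,.070)[:,:2]
        S,sr=circ(P); S2,sr2=circ(P,.05)
        print(n,c,"B",B.round(4),br.round(4),"S",S.round(4),sr.round(4),S2.round(4),sr2.round(4),"off",(B[:2]-S[:2]).round(4))
        for p in gc: vis[p[1],p[0]]=(255,0,0)
        for p in wc: vis[p[1],p[0]]=(0,255,0)
    o=[cv2.resize(vis[v-32:v+32,u-32:u+32],(380,380),interpolation=cv2.INTER_NEAREST) for u,v in cs]
    cv2.imwrite(f"pics/{n}_seg.png",np.hstack(o)[:,:,::-1])
E
python3 m0.py; python3 -c "
import cv2,numpy as np
cv2.imwrite('pics/segall.png',np.vstack([cv2.resize(cv2.imread(f'pics/{n}_seg.png'),(560,280)) for n in ('top','scene')]))"
```

```text
top (188, 205) B [0.5201 0.1939 0.0307] 0.0006 S [0.4956 0.2029 0.0484] 0.0064 [0.4973 0.2028] 0.0069 off [ 0.0245 -0.009 ]
top (363, 215) B [ 0.4851 -0.1872  0.0304] 0.0007 S [ 0.4874 -0.1851  0.0485] 0.0055 [ 0.488  -0.1859] 0.0057 off [-0.0023 -0.0022]
scene (312, 225) B [0.5178 0.1923 0.0319] 0.001 S [0.494  0.2018 0.0477] 0.0007 [0.4958 0.1997] 0.0017 off [ 0.0238 -0.0096]
scene (188, 112) B [ 0.4823 -0.1905  0.0338] 0.0021 S [ 0.484  -0.1879  0.0471] 0.0089 [ 0.4819 -0.1906] 0.0093 off [-0.0017 -0.0026]
```

View pics/segall.png

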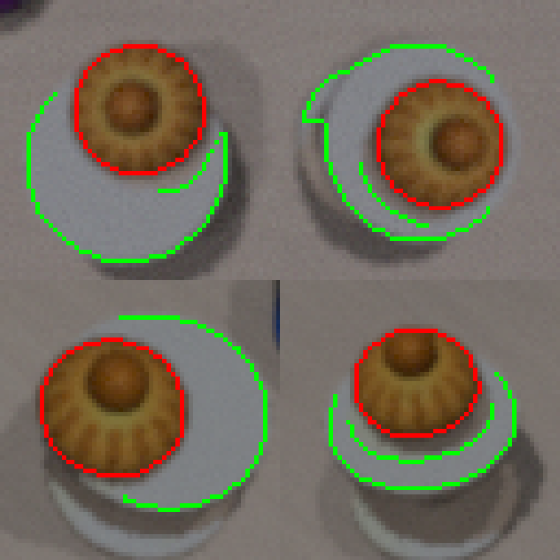

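Segmentation is clean (red is the brioche, green the plate edge). The offset is about 26 mm towards (+x, −y). The plan is to place the partly open fingers as a two-point fork behind it, then push slowly at widest height. First, a closer wrist look from that side.

```bash
cat >> h.py <<'E'
from scipy.spatial.transform import Rotation as Rot
def quat(u):
    u=np.array([u[0],u[1],0.]);u/=np.linalg.norm(u);z=np.array([0,0,-1.])
    q=Rot.from_matrix(np.c_[np.cross(u,z),u,z]).as_quat();return [q[3],q[0],q[1],q[2]]
E
python3 - <<'E'
from h import *
S=np.array([.496,.202]);B=np.array([.520,.1935]);u=(S-B)/np.linalg.norm(S-B)
for s in (1,-1):
    print(s,inverse_kinematics([*(S-.09*u),.22],quat(s*u)))
p=S-.09*u
try: move_pose([*p,.22],quat(u))
except MotionError as e: print(e)
command_gripper(.36)
T=wristT();im=read_camera("wrist");cv2.imwrite("pics/w1.png",im[:,:,::-1]);np.save("w1T.npy",T)
print(get_time(),get_tcp_pos(),get_grip_width(),get_ft_force(),proj("wrist",[[*S,.07],[*B,.092]],T))
E
```

```text
1 [ 2.68178293e-01  3.98092317e-01  1.67615038e+00 -4.44089210e-16
  1.06734996e+00  2.17935656e+00]
-1 [ 2.68178293e-01  3.98092317e-01  1.67615038e+00 -4.44089210e-16
  1.06734996e+00 -9.62236095e-01]
4.25 [0.58084344 0.1719651  0.22001272] 0.3603201591456081 [0.09876012 0.38041708 0.62354933] [[257.80273477 266.87573527]
 [257.79253172 253.43881979]]
```

View pics/w1.png

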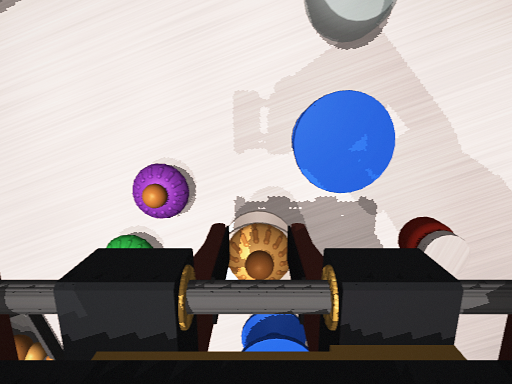

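The wrist camera looks out on the tool's −y side, so I'll flip the yaw by half a turn to see the plate clear of the fingers.

```bash
python3 - <<'E'
from h import *
S=np.array([.496,.202]);B=np.array([.520,.1935]);u=(S-B)/np.linalg.norm(S-B)
p=S-.08*u
move_pose([*p,.22],quat(-u))
T=wristT();im=read_camera("wrist");cv2.imwrite("pics/w2.png",im[:,:,::-1]);np.save("w2T.npy",T)
print(get_time(),get_tcp_pos(),get_ft_force(),proj("wrist",[[*S,.07],[*B,.092]],T))
E
```

```text
6.9417 [0.57140393 0.17528426 0.21997645] [ 0.68998202 -0.32679261 -0.65248499] [[258.04145045 103.91519748]
 [258.06313072 132.34684673]]
```

View pics/w2.png

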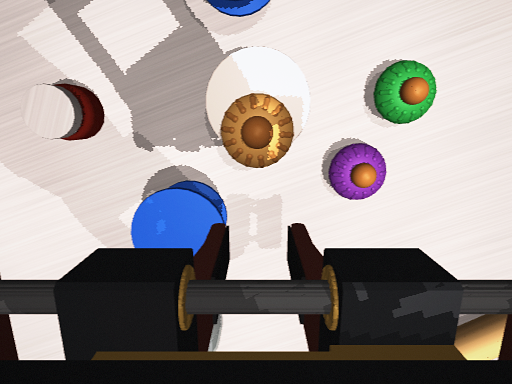

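The close view shows the golden brioche at (257,131) over the near half of a white plate centred near (257,98), with no target ambiguity. Next I'll zoom in and fit.

```bash
python3 - <<'E'
from h import *
T=np.load("w2T.npy");im=cv2.imread("pics/w2.png")[:,:,::-1].copy()
h=cv2.cvtColor(im,cv2.COLOR_RGB2HSV)
g=cv2.inRange(h,(8,110,40),(28,255,255)); 
m=np.zeros_like(g);m[85:175,212:302]=255;g&=m
g=cv2.morphologyEx(g,cv2.MORPH_CLOSE,np.ones((9,9),np.uint8))
gc=max(cv2.findContours(g,cv2.RETR_EXTERNAL,cv2.CHAIN_APPROX_NONE)[0],key=cv2.contourArea)[:,0]
# plate: radial strongest edge on saturation + blue-red
sat=cv2.GaussianBlur(im[:,:,2].astype(np.float32)-im[:,:,0],(3,3),0)
pts=[]
for a in np.radians(np.r_[-215:35:4]):
    r=np.arange(42,62,.25);
    x=(257+r*np.cos(a)).astype(np.float32)[None];y=(99+r*np.sin(a)).astype(np.float32)[None]
    v=cv2.remap(sat,x,y,cv2.INTER_LINEAR)[0]
    d=v[:-8]-v[8:];i=d.argmax()
    if d[i]>4: pts.append((x[0,i+4],y[0,i+4]))
pts=np.array(pts);print(len(pts))
P=toplane("wrist",pts,.07,T)[:,:2]
G=toplane("wrist",gc,.092,T)[:,:2]
S,e=circ(P);S2,e2=circ(P,.05);B,b=circ(G);B2,b2=circ(G,.033)
print("S",S,e,S2,e2,"\nB",B,b,B2,b2,"\noff",B[:2]-S2,np.hypot(*(B[:2]-S2)))
vis=cv2.resize(im[30:190,180:340],(600,600),interpolation=cv2.INTER_CUBIC)
for p in pts: cv2.circle(vis,tuple(int(t) for t in (p-[180,30])*3.75+1.9),2,(0,255,0),-1)
for p in gc: cv2.circle(vis,tuple(int(t) for t in (p-[180,30])*3.75+1.9),1,(255,0,0),-1)
a=np.linspace(0,6.28,200);c=np.c_[S2[0]+.05*np.cos(a),S2[1]+.05*np.sin(a),.07+0*a]
for p in proj("wrist",c,T): cv2.circle(vis,tuple(int(t) for t in (p-[180,30])*3.75+1.9),1,(255,0,255),-1)
cv2.imwrite("pics/w2s.png",vis[:,:,::-1])
E
```

```text
47
S [0.49460894 0.20285767 0.04859898] 0.00033014356269933415 [0.49573382 0.20159936] 0.0007961754428659379 
B [0.51860078 0.19278193 0.03207499] 0.0003408226835978996 [0.51864192 0.19278377] 0.0009816960766955492 
off [ 0.02286696 -0.00881743] 0.024508057715479224
```

View pics/w2s.png

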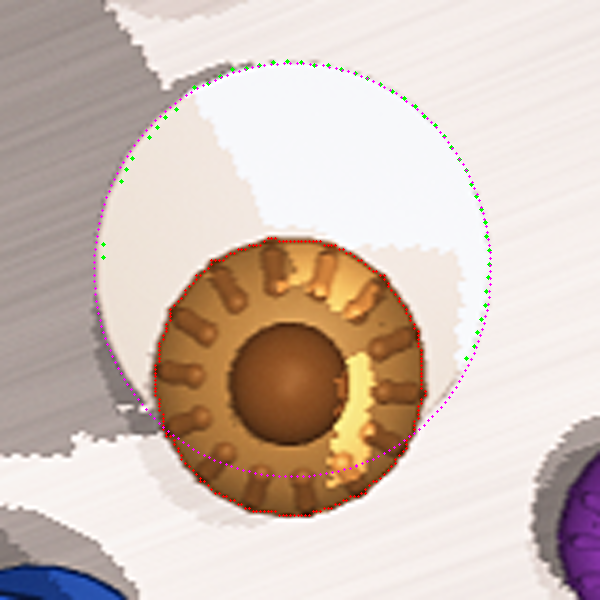

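All three cameras agree to about 1 mm: S≈(0.495,0.202), B≈(0.5187,0.1928). Before lowering, I'll check how high and how near the blue look-alike and the purple one are.

```bash
python3 - <<'E'
from h import *
t=cv2.imread("pics/top0.png")[:,:,::-1].copy();s=cv2.imread("pics/scene0.png")[:,:,::-1].copy()
for n,c,r in [("top",(242,166),30),("scene",(237,213),30)]:
    im=t if n=="top" else s
    h=cv2.cvtColor(im,cv2.COLOR_RGB2HSV);m=cv2.inRange(h,(105,150,40),(125,255,255));k=np.zeros_like(m);cv2.circle(k,c,r,255,-1);m&=k
    ys,xs=np.nonzero(m);v=h[:,:,2]
    b=m&((v>np.percentile(v[m>0],50)-10).astype(np.uint8)*255)
    ys,xs=np.nonzero(b);uv=[(xs.min()+xs.max())/2,(ys.min()+ys.max())/2]
    for z in (.05,.07,.09): print(n,uv,z,toplane(n,[uv],z)[0].round(3))
print("purple",toplane("top",[(152,163)],.045),"scene",toplane("scene",[(309,295)],.045))
E
```

```text
top [np.float64(242.0), np.float64(165.0)] 0.05 [0.597 0.079 0.05 ]
top [np.float64(242.0), np.float64(165.0)] 0.07 [0.594 0.08  0.07 ]
top [np.float64(242.0), np.float64(165.0)] 0.09 [0.591 0.08  0.09 ]
scene [np.float64(236.0), np.float64(214.5)] 0.05 [0.585 0.072 0.05 ]
scene [np.float64(236.0), np.float64(214.5)] 0.07 [0.592 0.08  0.07 ]
scene [np.float64(236.0), np.float64(214.5)] 0.09 [0.599 0.088 0.09 ]
purple [[0.59930776 0.28054129 0.045     ]] scene [[0.60502484 0.28502984 0.045     ]]
```

Blue top is about 70 mm high with its edge near y≈0.13, so the fingers at z=0.082 clear everything. Lowering behind the brioche and starting the push, stopping short to check.

```bash
cat >> h.py <<'E'
def look(name,seed=None):
    """wrist look: fit brioche equator circle and plate"""
    T=wristT();im=read_camera("wrist");cv2.imwrite(f"pics/{name}.png",im[:,:,::-1]);np.save(f"{name}T.npy",T)
    return im,T
E
python3 - <<'E'
from h import *
S=np.array([.495,.2022]);B=np.array([.5187,.1928]);u=(S-B)/np.linalg.norm(S-B)
q=quat(-u);Z=.082
move_pose([*(B-.07*u),.16],q)
movel([*(B-.07*u),Z],q,v=.08)
f0=get_ft_force();print(f0)
movel([*(B-.046*u),Z],q,v=.04); print(get_ft_force()-f0)
for d in np.arange(.042,-.001,-.004):
    p=B-d*u
    if (p-(S-.045*u))@u>0: p=S-.045*u
    movel([*p,Z],q,v=.02); print(round(float(d),3),(get_ft_force()-f0).round(2),"along",((get_ft_force()-f0)[:2]@u).round(2))
    if (p-(S-.0451*u))@u>0: break
look("w3");print(get_time(),get_tcp_pos())
t=read_camera("top");cv2.imwrite("pics/top3.png",t[:,:,::-1])
E
```

```text
[ 0.99813528  0.11079613 -0.15418512]
[-1.54637223  0.00870682  0.39899043]
0.042 [-0.99 -0.49 -0.52] along 0.75
0.038 [-1.35 -0.19 -0.09] along 1.19
0.034 [-1.34  0.48 -0.15] along 1.42
0.03 [-0.39 -0.65  0.24] along 0.13
0.026 [-1.47  0.79 -0.62] along 1.66
0.022 [-1.17 -0.2   0.73] along 1.02
0.018 [-0.89  0.71  0.39] along 1.09
11.6 [0.53672721 0.1856431  0.08199647]
```

View pics/w3.png

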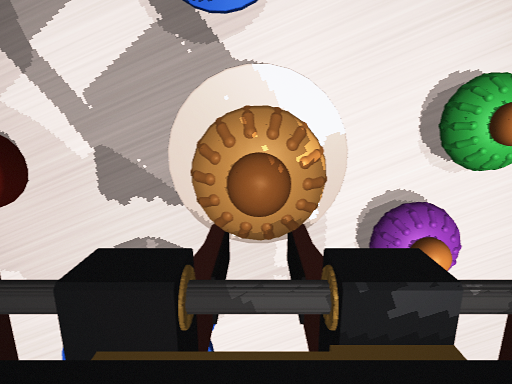

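It's upright at (259,172), resting against both fingertips, and the plate is centred near (259,155). Next I'll measure it.

```bash
cat >> h.py <<'E'
def measure(name,S0,B0,half=True):
    T=np.load(name+"T.npy");im=cv2.imread(f"pics/{name}.png")[:,:,::-1].copy()
    h=cv2.cvtColor(im,cv2.COLOR_RGB2HSV)
    c=proj("wrist",[[*B0,.092]],T)[0];e=proj("wrist",[[B0[0]+.033,B0[1],.092],[B0[0],B0[1]+.033,.092]],T)
    R=np.hypot(*(e-c).T).mean()
    g=cv2.inRange(h,(8,110,40),(28,255,255));m=np.zeros_like(g);cv2.circle(m,tuple(int(x) for x in c),int(R*1.35),255,-1);g&=m
    g=cv2.morphologyEx(g,cv2.MORPH_OPEN,np.ones((3,3),np.uint8));g=cv2.morphologyEx(g,cv2.MORPH_CLOSE,np.ones((11,11),np.uint8))
    gc=max(cv2.findContours(g,cv2.RETR_EXTERNAL,cv2.CHAIN_APPROX_NONE)[0],key=cv2.contourArea)[:,0]
    gc=gc[gc[:,1]<225]
    sat=cv2.GaussianBlur(im[:,:,2].astype(np.float32)-im[:,:,0],(5,5),0)
    pts=[];a=np.linspace(0,2*np.pi,120)
    for t in a:
        r=np.arange(.043,.057,.0002)
        w=np.c_[S0[0]+r*np.cos(t),S0[1]+r*np.sin(t),.07+0*r]
        xy=proj("wrist",w,T).astype(np.float32)
        if xy[:,1].max()>222 or xy.min()<3: continue
        if np.hypot(*(xy-c).T).min()<R*1.15: continue
        v=cv2.remap(sat,xy[:,:1],xy[:,1:],cv2.INTER_LINEAR)[:,0]
        d=v[:-8]-v[8:];i=d.argmax()
        if d[i]>3: pts.append(xy[i+4])
    pts=np.array(pts)
    P=toplane("wrist",pts,.07,T)[:,:2];G=toplane("wrist",gc,.092,T)[:,:2]
    S,es=circ(P,.05);Sf,esf=circ(P);B,b=circ(G)
    print(name,"n",len(pts),"S fixed r",S.round(4),es.round(4),"free",Sf.round(4),esf.round(4),"B",B.round(4),b.round(4),"off",((B[:2]-S)*1e3).round(1),((B[:2]-Sf[:2])*1e3).round(1))
    vis=im.copy()
    for p in pts: cv2.circle(vis,tuple(int(x) for x in p),1,(0,255,0),-1)
    for p in gc: cv2.circle(vis,tuple(int(x) for x in p),0,(255,0,0),-1)
    cv2.imwrite(f"pics/{name}_m.png",cv2.resize(vis[20:290,100:420],None,fx=2,fy=2)[:,:,::-1])
    return S,Sf,B
E
python3 - <<'E'
from h import *
S=np.array([.495,.2022]);B=np.array([.5187,.1928]);u=(S-B)/np.linalg.norm(S-B)
tcp=np.array([0.53673,0.18564])
measure("w2",S,B)
for k in range(2):
    B1=(tcp+.039*u) if k==0 else Bn[:2]
    S_,Sf,Bn=measure("w3",S,B1)
print("tcp->B along u", (Bn[:2]-tcp)@u, "lateral",np.cross(u,Bn[:2]-tcp))
im=cv2.imread("pics/top3.png")[:,:,::-1].copy()
g,gc,w,wc=seg(im,(187,205),32,"top")
print("top B",circ(toplane("top",gc,.092)[:,:2])[0])
E
```

```text
w2 n 51 S fixed r [0.4954 0.2013] 0.0005 free [0.4948 0.2022 0.0491] 0.0003 B [0.5186 0.1928 0.0321] 0.0003 off [23.2 -8.5] [23.8 -9.5]
w3 n 37 S fixed r [0.4964 0.2018] 0.0004 free [0.4946 0.2032 0.048 ] 0.0002 B [0.4996 0.2005 0.0325] 0.0003 off [ 3.2 -1.3] [ 5.  -2.7]
w3 n 37 S fixed r [0.4964 0.2018] 0.0004 free [0.4946 0.2032 0.048 ] 0.0002 B [0.4996 0.2005 0.0325] 0.0003 off [ 3.2 -1.3] [ 5.  -2.7]
tcp->B along u 0.039978470574153886 lateral -0.00010118098879205971
top B [0.50403363 0.22959716 0.00251194]<stdin>:8: DeprecationWarning: Arrays of 2-dimensional vectors are deprecated. Use arrays of 3-dimensional vectors instead. (deprecated in NumPy 2.0)
```

View pics/w3_m.png

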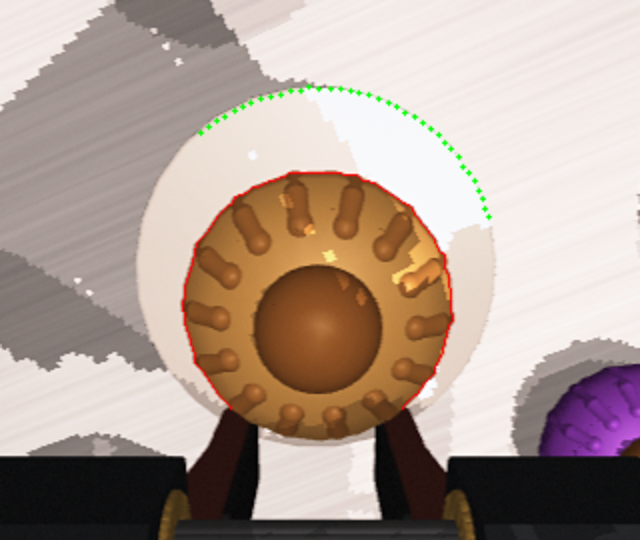

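View pics/top3.png

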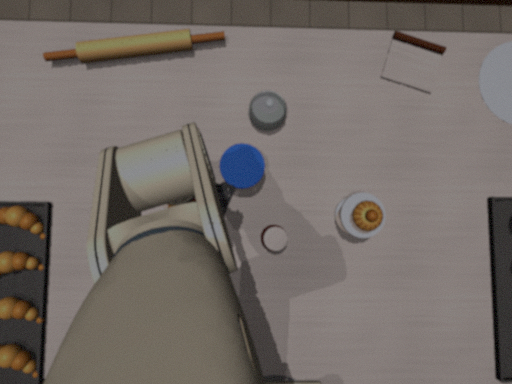

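Lateral error is about zero. Along the push, about 3.5–5.7 mm remains, so I'll push another 4.5 mm slowly, back off, rise and re-measure.

```bash
python3 - <<'E'
from h import *
S=np.array([.495,.2022]);B=np.array([.5187,.1928]);u=(S-B)/np.linalg.norm(S-B)
q=quat(-u);Z=.082
p=S-.045*u+.0045*u
movel([*p,Z],q,v=.012);wait(.2);print(get_tcp_pos())
movel([*(p-.012*u),Z],q,v=.02)
movel([*(p-.05*u),Z],q,v=.08)
movel([*(p-.05*u),.22],q,v=.1)
wait(.2);look("w4");print(get_time(),get_tcp_pos())
measure("w4",S,p+.04*u)
E
```

```text
[0.53262839 0.18726607 0.08199381]
15.5333 [0.57898336 0.16878534 0.21962044]
w4 n 61 S fixed r [0.4952 0.2012] 0.0012 free [0.4948 0.2022 0.0491] 0.0009 B [0.4952 0.202  0.0321] 0.0003 off [0.1 0.8] [ 0.5 -0.2]
```

View pics/w4_m.png

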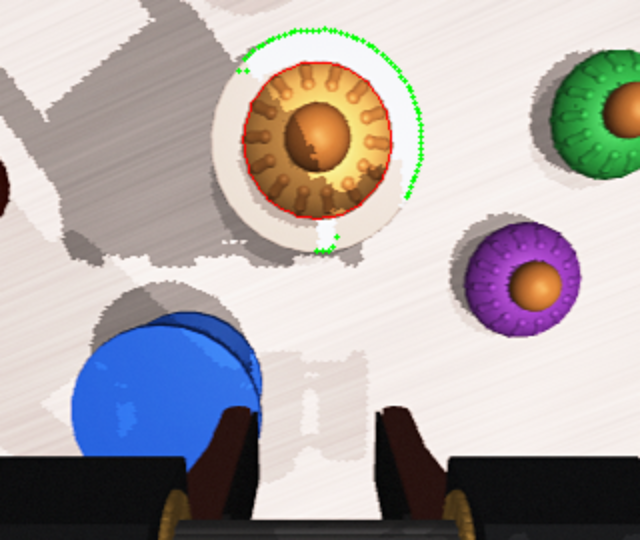

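Offset is now under 1 mm, and it's upright. One independent check from the fixed cameras with the arm out of the way.

```bash
python3 - <<'E'
from h import *
movej([-1.313,0.423,1.63,0,1.089,-0.019])
for n,cs in [("top",[(187,209),(363,215)]),("scene",[(316,225),(188,112)])]:
    im=read_camera(n);cv2.imwrite(f"pics/{n}5.png",im[:,:,::-1])
    for c in cs:
        g,gc,w,wc=seg(im,c,32,n)
        B,br=circ(toplane(n,gc,.092)[:,:2]);P=toplane(n,wc,.070)[:,:2]
        P=P[np.hypot(*(P-np.median(P,0)).T)>0]
        d=np.hypot(*(P-B[:2]).T);P=P[(d>.042)&(d<.06)]
        S,sr=circ(P);print(n,"B",B.round(4),"S",S.round(4),sr.round(4),"off mm",((B[:2]-S[:2])*1e3).round(1))
    cv2.imwrite(f"pics/{n}5c.png",np.hstack([cv2.resize(im[v-32:v+32,u-32:u+32],(380,380),interpolation=cv2.INTER_CUBIC) for u,v in cs])[:,:,::-1])
print(get_time())
E
```

```text
top B [0.4962 0.2034 0.0302] S [0.4957 0.2027 0.0487] 0.0006 off mm [0.5 0.7]
top B [ 0.485  -0.1872  0.0305] S [ 0.4868 -0.185   0.0486] 0.0021 off mm [-1.8 -2.2]
scene B [0.4943 0.2016 0.032 ] S [0.4942 0.2014 0.048 ] 0.0006 off mm [0.1 0.2]
scene B [ 0.4825 -0.1906  0.0338] S [ 0.4845 -0.1874  0.0478] 0.0008 off mm [-2.1 -3.3]
18.6917
```

View pics/scene5c.png

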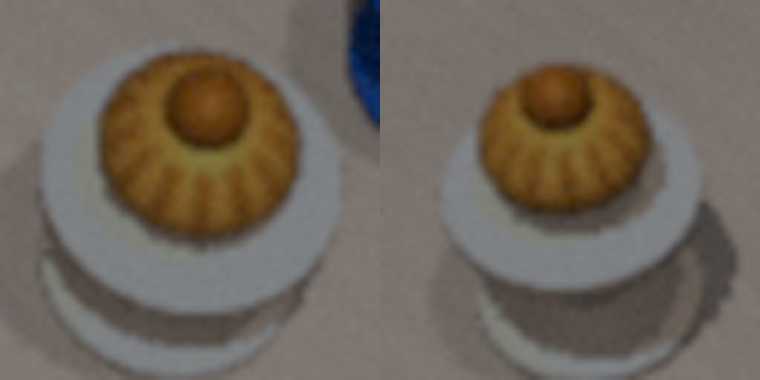

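View pics/top5.png

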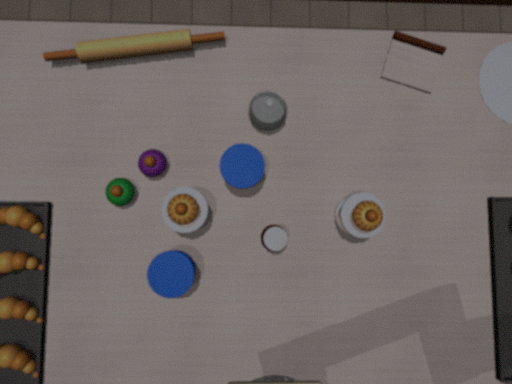

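The target brioche is at (183,209) on its plate at (186,211), centred and upright. All other objects are at the same pixels as before, so I'm handing in.

```bash
python3 -c "
from station import *
job_done();print(get_time())"
```

```text
the job is handed in; nothing more can be done
the job is handed in; nothing more can be done
```

The brioche is centred on its stand to about 1 mm, upright and untouched, and I handed the job in at about 19 s. It started about 25 mm off-centre. I pushed it slowly from the side at its widest height, using both fingertips of the partly open gripper. A push that stopped short came first, then a final 4.5 mm after a wrist-camera check.

- **Centring:** The last measurements put the remaining offset at about 0.5–0.8 mm from the wrist camera, 0.9 mm from the top camera and 0.2 mm from the scene camera.
- **Stand:** It measured within about 1 mm of where it was at the start.
- **Other objects:** The other brioche and stand, the dome and the jar show no movement in the pictures.
- **Measurement disagreement:** The same method read the already-centred other brioche as about 3–4 mm off. The method may therefore have a bias of that size there, still inside the 7 mm tolerance.
- **Push force:** The force readings had noise of up to about 1 N. They stayed at roughly 1.7 N or less along the push, but I did not read them during the last 4.5 mm.

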